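Gauge a flanged shaft in the bench caliper

ROBOT

A 6-joint arm with a two-finger parallel gripper is mounted at the origin on the work surface. World frame = base frame: x ahead of the robot, y to its left, z up, the work surface at z = 0. Lengths are in mm, angles in degrees, forces in N, time in s.
With the tool pointing down it reaches from about 350 to 850 mm from the base axis. Payload 8.1 kg.
Tool frame: the origin (TCP) lies midway between the tips of the shut fingers; the grasp point (between the pads) lies 19 mm behind it (r.pinch_z is the distance from the TCP to the grasp point, in mm); z points along the fingers, y is the line along which they close (so a half turn about z gives the same grasp; the last joint's range is limited). The gripper opens to 85 mm and grips with 20 to 120 N. Pads are 22 mm wide; open, the fingers measure 114 mm over their backs; the gripper's body (76 mm by 85 mm) begins 54 mm behind the grasp point. The pads swing forward as they close: fully open they stand 13 mm farther back than shut.
Start: joints at [59.737, 7.471, 85.268, -0, 87.261, -4.893], TCP at [257.063, 542.148, 231.292] pointing down, gripper open.
Joint ranges: [-169.43, 169.43], [-51.17, 129.36], [1.28, 143.12], [-76.62, 256.62], [0, 156.53], [-152.29, 152.29]. Speed limits (degrees/s): [136.94, 136.94, 159.86, 180, 180, 180].

INTERFACE

Orientations are given as [roll, pitch, yaw] about the fixed x, y, z axes, in that order (R = Rz(yaw) Ry(pitch) Rx(roll)).
In Python, from bench import sensors, optics, job, r gives the robot as it stands.
- The arm moves only by the tool play_rows, never from a script. Its argument "motion" is a list that holds one entry, the list of rows, each a list of 6 numbers: the shift along the tool's x, y, z in cm, then the turn, a rotation vector about the tool's x, y, z in degrees. In form: [[[x, y, z, ax, ay, az], ...]]. A call has 1 to 5 rows; each row is the pose to reach, as a shift and turn from the pose commanded when the call began, along the tool's axes at that moment; what a row does not reach only later rows make up. A row lasts 1/10 s, in which the tool goes at most 50 mm and 8.59 degrees, less where a joint would pass 70% of its speed; a pose out of reach is approached as far as the arm can. A call with a gripper value outside its range is refused whole. "jaw" is the opening, from 0 (shut) to 1 (fully open), set as the call begins (left out, the last holds). The fingers move at their own pace and stop on an object; "squeeze" is the grip in N (left out, the last holds). Time passes only in rows, so rows that repeat a pose let the fingers close. It gives the time, the measured TCP pose, the force, the opening and the grip force at its end, in the units of the state.
- sensors.sense(): the state, without advancing time (a new reading comes with each control period).
- optics.snapshot(name): name is "side" or "top" or "wrist"; returns a dict with "pixels" (480x640x3 uint8, red, green, blue), "mtx" (3x3 intrinsics, pixels), "R" (3x3) and "t" (3): a world point X has camera coordinates R X + t; the wrist camera has in their place "T_tool_cam" (4x4, takes a point from camera to tool coordinates, whose origin is the TCP and whose axes are the flange's). Camera axes: x right, y down, z forward; pixel columns grow to the right and rows downward; lengths in mm; the calibration is good to about 2 mm. A picture is of the moment at which its call begins: read the wrist's pose just before it. There is no depth.
- job.hand_in(): hands the job in; it is judged then, once.
The state is a dict: "time": time; "joint_pos": joint angles; "qd": joint speeds; "joint_efforts": joint torques, N m; "tool_pos": TCP position; "tcp_rot": TCP orientation; "ft_force": force on the tool from outside, world axes, zero at the start; "wrist_torque": the same for the moment, N m; "finger_gap": finger opening in mm; "grip_force": force on a finger pad.
Only numpy, scipy, OpenCV 4.12 (cv2) and the standard library are available. Lean on these libraries where they do the work, as an engineer would, in place of code of your own. Each camera call takes 0.05 s, during which the arm holds its last target. There are 200 camera calls.

TASK

Stand the flanged shaft upright, flange down, on the steel rest between the open jaws of the bench caliper. Then slide the moving jaw shut on it by its grip tab until the spring-loaded feeler jaw is pressed back about half its travel (needle near the middle of the dial), never driving the feeler hard against its stop, and let go so that the caliper stays shut on the shaft. Leave the two other turned parts standing where they are.

Things in the scene. Friction and masses are not known exactly. Their poses are not given: they have to be found in the camera images.
- flanged_shaft: The part to measure: plain turned aluminium, about 190 g, standing loose on the bench. A foot flange 44 mm in diameter and 10 mm high, above it one straight journal 30 mm in diameter up to the top at 85 mm. Origin: centre of the underside; z up along its axis.
- plain_bar: Another turned aluminium part, not wanted: straight bar 38 mm in diameter, 85 mm tall, no flange. Origin: centre of the underside.
- spool: Another turned aluminium part, not wanted: spool with a 44 mm flange 12 mm thick at both ends and a 26 mm waist, 60 mm tall. Origin: centre of the underside.
- gauge: The bench caliper, fixed: blue base 125 (x) by 305 mm (y), steel beam along its y at x = +30 mm, top 48 mm above the bench. Jaws reach from the beam to -x over the rest. Blue block at the +y end (x -55..+60, y +55..+125, 50 mm high) holds the feeler, flat dial on top; beam end block at y = -165 mm. Origin: on the bench; z up; the moving jaw shuts towards +y.
- rest_mid (a point): Good place for the shaft's foot: on top of the flat steel rest, 20 mm above the bench, 35 mm in front of the feeler's face at 0. At gauge x = -30, y = -5 mm. The rest is 70 mm (x -65..+5) by 110 mm (y -65..+45), no lips or holes. Axes as the gauge's.
- sliding_jaw: The moving jaw: steel blade 85 mm long (gauge x -55..+30), 10 mm thick, 35 to 50 mm above the bench, passing over the shaft's flange to meet the journal. Origin: on the blade's face, at gauge x -30, z 42.5 mm; y -75 mm fully open (starts at -75 to -50), up to +25 mm shut. Axes as the gauge's. Stays where left: 8 N of drag, plus the feeler's spring once the shaft is pinched.
- grip_tab (a point): Centre of the top of the moving jaw's grip tab, 98 mm above the bench: an upright block 24 mm (gauge x) by 16 mm (gauge y) and 42 mm tall, standing on the jaw's carriage (28 by 46 mm, top 56 mm above the bench). At gauge x = +30 mm, y = -105 mm when fully open, 30 mm behind the jaw's face. Axes as the gauge's.
- feeler: The spring-loaded feeler jaw: steel blade 50 mm long (gauge x -55..-5), 10 mm thick, 35 to 50 mm above the bench, facing the moving jaw. Origin: centre of its face, at gauge x -30, z 42.5 mm, y +30 mm at rest; pressed back it moves to gauge +y, up to its stop at +42 mm. Spring: 1.2 N at the start plus 0.4 N per mm (3.6 N at half travel).
- needle (a joint): Dial needle, black, 22 mm long, geared to the feeler: 0 rad with the feeler at rest, 0.175 rad per mm pressed back, 1.05 rad at half travel (6 mm; needle on the long middle mark, pointing to gauge -x), 2.1 rad at the stop. Seen from above it turns anticlockwise.
Not all that is in view belongs to the job. Leave any black look-alike of the flanged_shaft alone.

How it is judged (in metres and radians):
At the end, for the whole second after the job is handed in: The flanged shaft stands upright (within 0.08 rad) on the rest (foot within 4 mm of its face), pinched by the moving jaw and the feeler with at least 0.8 N each; the feeler is pressed back 3 to 9 mm of its 12 mm (needle 0.525 to 1.575 rad); jaw and shaft are at rest (value of joint needle between 0.525 and 1.575 rad and contact force between flanged_shaft and feeler above 0.8 N and contact force between flanged_shaft and sliding_jaw above 0.8 N and angle between flanged_shaft's own z axis and vertical below 0.08 rad and z of flanged_shaft in the frame of gauge between 0.016 and 0.024 m and linear speed of sliding_jaw below 0.005 m/s and linear speed of flanged_shaft below 0.01 m/s); the robot touches nothing.
It fails at once if the feeler is driven against its stop (pressed back about 11.5 mm or more, needle past 2.01 rad) (value of joint needle above 2.01 rad).
It fails at once if the plain bar is moved more than 30 mm or knocked over (distance of plain_bar from where it was at the start of the episode above 0.03 m or angle between plain_bar's own z axis and vertical above 0.5 rad).
It fails at once if the spool is moved more than 30 mm or knocked over (distance of spool from where it was at the start of the episode above 0.03 m or angle between spool's own z axis and vertical above 0.5 rad).
It also fails if it takes over 56 s, if anything falls off the work surface, if the arm or the gripper's body presses on something with over 40 N, if the wrist force passes 120 N, or if a joint passes its speed limit or range.

## Working session

There is one attempt and no reset: what is moved stays moved. The work goes in short steps, Python scripts to look and compute and a tool call to move; the robot and the scene stay as the last step left them, time stands still between calls to the robot, and variables do not carry over. Pictures are saved under pics/ and viewed, at most 10 in all, crops included, and the job is handed in when it is done.

Besides the shell and the picture viewer there is one more tool, called as name([rows], argument=value, ...), one row to a line, values as JSON. play_rows: Moves the arm, as the interface text tells. Its arguments: {"type":"object","properties":{"motion":{"type":"array","items":{"type":"array","items":{"type":"array","items":{"type":"number"}}}},"jaw":{"type":"number"},"squeeze":{"type":"number"}},"required":["motion"]}

```bash
ls; mkdir -p pics; python3 - <<'E'
from bench import sensors, optics, job, r
import cv2,numpy as np,pickle
s=sensors.sense();print(s['tool_pos'],s['tcp_rot'],s['time'],s['ft_force'],r.pinch_z)
d={}
for n in ('top','side'):
    o=optics.snapshot(n);d[n]=o;cv2.imwrite(f'pics/{n}0.png',o['pixels'][:,:,::-1])
pickle.dump(d,open('d0.pkl','wb'))
print(d['top']['R'],d['top']['t'],d['top']['mtx'],d['side']['R'],d['side']['t'])
print(optics.snapshot('wrist')['T_tool_cam'])
E
```

```text
pics
[256.77675643 541.64959819 230.21303644] [-1.79892044e+02 -1.00868435e-02  1.54628696e+02] 0.0 [0.60891523 0.02700519 0.85908234] 18.700000000000003
[[ 0.0260346  -0.99959827 -0.01120279]
 [-0.98460637 -0.02370335 -0.17317173]
 [ 0.17283661  0.0155388  -0.98482793]] [ -6.52266875 560.87448327 951.4196765 ] [[490.90543227   0.         314.26154659]
 [  0.         490.90543227 235.79602849]
 [  0.           0.           1.        ]] [[ 0.73413092 -0.67894577  0.0091895 ]
 [-0.33781009 -0.37694058 -0.86243849]
 [ 0.58901285  0.63003845 -0.50607846]] [-416.07691376  265.20657312  656.05985073]
[[-1.16509568e-03 -9.60868844e-01 -2.77001275e-01  7.14584447e+01]
 [ 9.99999321e-01 -1.11248989e-03 -3.47067052e-04  6.93480177e-01]
 [ 2.53247989e-05 -2.77001492e-01  9.60869488e-01 -1.42550134e+02]
 [ 0.00000000e+00  0.00000000e+00  0.00000000e+00  1.00000000e+00]]
```

View pics/top0.png

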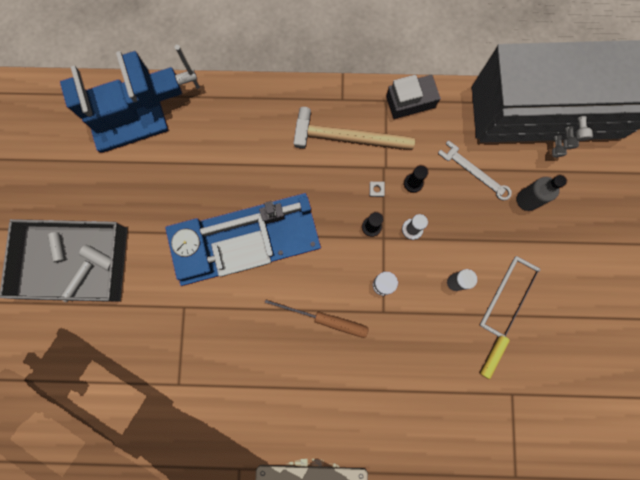

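View pics/side0.png

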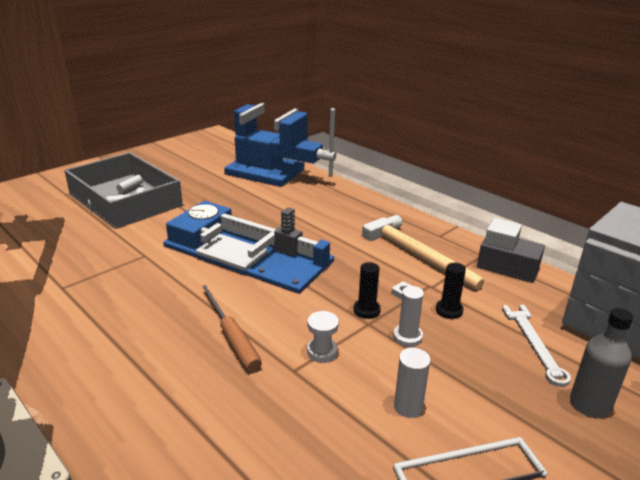

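Top view: the bright flanged shaft is at (415,226). Things that could be mistaken for it are the black look-alikes at (373,223) and (416,180), the spool at (385,284) and the plain bar at (462,280). By its description, the shaft is the bright part with a foot flange and no top flange, at side (409,315). The gauge is at top (242,240), with its dial at (186,243) and grip tab at (272,211).

```bash
cat > h.py <<'E'
import numpy as np,cv2,pickle
def ray(o,px,z):
    K,R,t=o['mtx'],o['R'],o['t']
    d=R.T@np.linalg.solve(K,[px[0],px[1],1]);c=-R.T@t
    return c+d*(z-c[2])/d[2]
def proj(o,X):
    p=o['mtx']@(o['R']@np.array(X,float)+o['t']);return p[:2]/p[2]
E
python3 - <<'E'
from h import *
d=pickle.load(open('d0.pkl','rb'));t=d['top'];im=t['pixels']
a=cv2.resize(im[185:295,155:325],None,fx=4.5,fy=4.5,interpolation=cv2.INTER_CUBIC)
cv2.imwrite('pics/c1.png',a[:,:,::-1])
b=im[195:255,385:445];s=d['side']['pixels'][275:355,375:445]
b=cv2.resize(b,(400,400),interpolation=cv2.INTER_CUBIC);s=cv2.resize(s,(350,400),interpolation=cv2.INTER_CUBIC)
cv2.imwrite('pics/c2.png',np.hstack([b,s])[:,:,::-1])
hsv=cv2.cvtColor(im,cv2.COLOR_RGB2HSV)
m=cv2.inRange(hsv,(100,120,30),(125,255,255));m[:185]=0;m[295:]=0;m[:,:155]=0;m[:,330:]=0
m=cv2.morphologyEx(m,cv2.MORPH_OPEN,np.ones((3,3)))
p=np.argwhere(m)[:,::-1].astype(np.float32);h=cv2.convexHull(p)
print(cv2.approxPolyDP(h,3,True).reshape(-1,2))
E
```

```text
[[319. 247.]
 [181. 284.]
 [167. 227.]
 [305. 195.]]
```

View pics/c1.png

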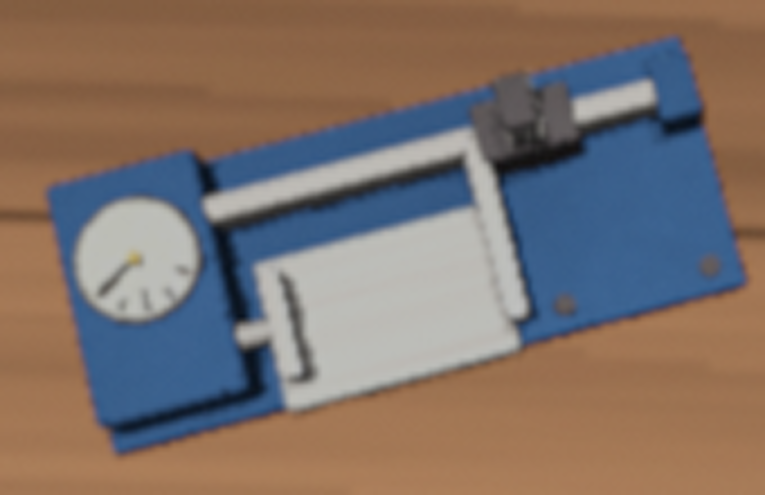

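View pics/c2.png

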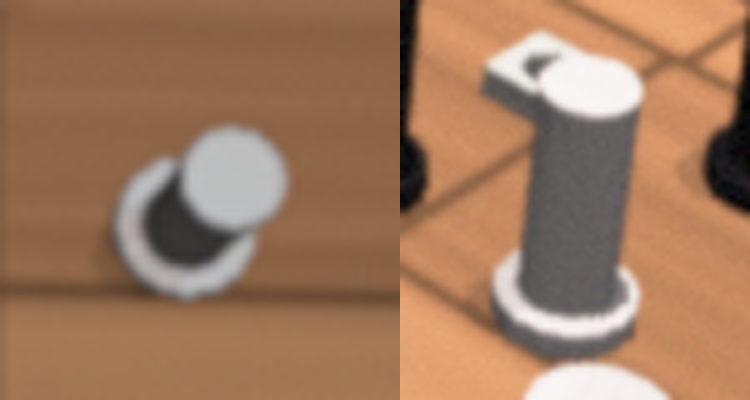

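Close crops: c2 confirms the aluminium part with a foot flange and plain journal, top disc at top-view (420.2,221.7). In c1 the gauge's rest corners are at crop (288,411), (519,350) and (256,263), and its feeler block corners at (48,188), (195,152) and (250,393).

```bash
cat >> h.py <<'E'
def rigid(G,W):
    G=np.array(G,float);W=np.array(W,float)
    g,w=G.mean(0),W.mean(0);A=(G-g).T@(W-w)
    th=np.arctan2(A[0,1]-A[1,0],A[0,0]+A[1,1])
    R=np.array([[np.cos(th),-np.sin(th)],[np.sin(th),np.cos(th)]])
    return th,R,w-R@g
E
python3 - <<'E'
from h import *
d=pickle.load(open('d0.pkl','rb'));t=d['top'];s=d['side']
c=lambda x,y:(x/4.5+155-.4,y/4.5+185-.4)
F=[((288,411),20,-65,45),((519,350),20,-65,-65),((256,263),20,5,45),((48,188),50,60,125),((195,152),50,60,55),((250,393),50,-55,55)]
G=[f[2:] for f in F];W=[ray(t,c(*f[0]),f[1])[:2] for f in F]
th,R,T=rigid(G,W);print(np.degrees(th),T,np.round(np.array(W)-(np.array(G)@R.T+T),1))
print('rest',R@[-30,-5]+T)
tab=ray(t,c(512,82),98)[:2];print('tab gauge?',R.T@(tab-T))
for p in [(479,150),(525,318),(500,318)]:print('blade',R.T@(ray(t,c(*p),50)[:2]-T))
for o,px,z in [(t,(420,221.5),85),(t,(412.7,228.8),10),(s,(413.2,291.8),85),(s,(407.8,333.8),10)]:print('shaft',ray(o,px,z))
for n,px,z in [('blk1',(376,217),85),('blk2',(420,172),85),('spool',(386,282),60),('bar',(466,278),85)]:print(n,ray(t,px,z))
E
```

```text
16.368527550350603 [551.06294311 178.17617724] [[ 0.7  0.9]
 [ 0.6  1.2]
 [ 2.1  0.3]
 [-0.5 -1.7]
 [-1.9 -0.5]
 [-1.1 -0.2]]
rest [523.68794785 164.92439868]
tab gauge? [ 39.56970313 -94.72171829]
blade [ 25.30794538 -70.55481929]
blade [-55.03579572 -72.14166712]
blade [-52.12999472 -61.26929064]
shaft [ 588.09581589 -200.36765289   85.        ]
shaft [ 587.75235411 -199.96824981   10.        ]
shaft [ 590.47496695 -200.70476184   85.        ]
shaft [ 587.69041382 -202.35022065   10.        ]
blk1 [ 595.10856242 -113.86739666   85.        ]
blk2 [ 689.38454724 -201.49809861   85.        ]
spool [ 469.53500015 -136.97456109   60.        ]
bar [ 479.01223199 -287.53726933   85.        ]
```

```bash
cat >> h.py <<'E'
from scipy.spatial.transform import Rotation as Ro
def row(s,pos,yaw):
    R0=Ro.from_euler('xyz',s['tcp_rot'],degrees=True);R1=Ro.from_euler('xyz',[180,0,yaw],degrees=True)
    return np.round(np.r_[R0.inv().apply(np.array(pos)-s['tool_pos'])/10,(R0.inv()*R1).as_rotvec(degrees=True)],2).tolist()
E
python3 -c "
from h import *
from bench import sensors
print(row(sensors.sense(),[588,-200.5,190],106.4))"
```

```text
[-61.72, -52.87, 4.12, -0.08, 0.03, 48.23]
```

play_rows([
  [[-15,-13,3.0,0,0,12],[-30,-26,3.0,0,0,24],[-45,-39,3.0,0,0,36],[-61.7,-52.9,3.0,0,0,48.2],[-61.7,-52.9,3.0,0,0,48.2]],
], jaw=1)

```text
time: 0.65
tool_pos: [358.1, 312.3, 215.6]
tcp_rot: [-180.0, 0.0, 111.3]
ft_force: [1.3, 0.5, -0.2]
finger_gap: 85.5
grip_force: 0.0
```

play_rows([
  [[0,0,0,0,0,0],[0,0,0,0,0,0]],
])

```text
time: 0.85
tool_pos: [358.4, 313.2, 216.0]
tcp_rot: [180.0, -0.0, 111.5]
ft_force: [0.2, 0.8, 0.3]
finger_gap: 85.6
grip_force: 0.0
```

```bash
python3 -c "
from h import *
from bench import sensors
s=sensors.sense();print(s['tool_pos'],s['tcp_rot'],s['time']);print(row(s,[588,-200.5,200],106.4))"
```

```text
[358.43115676 313.18213657 215.98028141] [ 1.79998102e+02 -1.78791943e-02  1.11523024e+02] 0.85
[-56.21, 2.51, 1.58, 0.0, -0.02, 5.12]
```

play_rows([
  [[-56.2,2.5,1.6,0,0,5.1],[-56.2,2.5,1.6,0,0,5.1],[-56.2,2.5,1.6,0,0,5.1],[-56.2,2.5,1.6,0,0,5.1],[-56.2,2.5,1.6,0,0,5.1]],
])

```text
time: 1.35
tool_pos: [460.9, 86.1, 209.0]
tcp_rot: [180.0, -0.0, 106.8]
ft_force: [1.4, 0.6, -0.0]
finger_gap: 85.3
grip_force: 0.0
```

```bash
python3 -c "
from h import *
from bench import sensors
s=sensors.sense();print(s['tool_pos'],s['tcp_rot'],s['time']);print(row(s,[588,-200.5,200],106.4))"
```

```text
[460.91175572  86.06272417 209.01776332] [ 1.79962573e+02 -2.42427231e-02  1.06777798e+02] 1.35
[-31.11, 3.9, 0.89, 0.04, -0.02, 0.38]
```

play_rows([
  [[-31,3.9,0.9,0,0,0.3],[-31,3.9,0.9,0,0,0.3],[-31,3.9,0.9,0,0,0.3],[-31,3.9,0.9,0,0,0.3],[-31,3.9,0.9,0,0,0.3]],
])

```text
time: 1.85
tool_pos: [562.2, -142.8, 201.4]
tcp_rot: [180.0, -0.0, 106.4]
ft_force: [1.4, -0.6, -0.8]
finger_gap: 85.4
grip_force: 0.0
```

play_rows([
  [[-6,0,0,0,0,0],[-6,0,0,0,0,0],[-6,0,0,0,0,0]],
])

```text
time: 2.15
tool_pos: [578.3, -200.4, 200.7]
tcp_rot: [-180.0, -0.1, 106.3]
ft_force: [0.0, 0.6, 0.1]
finger_gap: 85.4
grip_force: 0.0
```

```bash
python3 -c "
from h import *
from bench import sensors,optics
s=sensors.sense();print(s['tool_pos'],s['tcp_rot'],s['time']);print(row(s,[588,-200.5,200],106.4))
o=optics.snapshot('wrist');cv2.imwrite('pics/w1.png',o['pixels'][:,:,::-1])
pickle.dump((s,o),open('w1.pkl','wb'))"
```

```text
[ 578.32594183 -200.37240472  200.73831185] [-1.79952331e+02 -6.28275883e-02  1.06254652e+02] 2.15
[-0.28, 0.93, 0.07, -0.05, -0.06, -0.15]
```

View pics/w1.png

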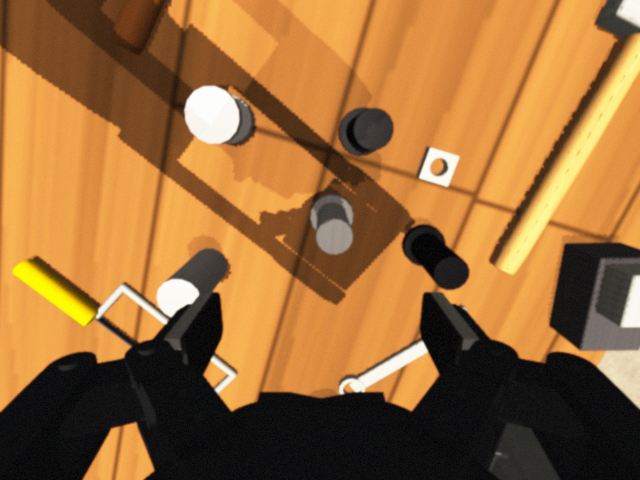

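Wrist view: the shaft is in the arm's shadow, with its top disc at (334,236) and flange at (331,215). The fingers are clear of the neighbouring parts.

```bash
cat >> h.py <<'E'
def wcam(s,o):
    Rt=Ro.from_euler('xyz',s['tcp_rot'],degrees=True).as_matrix();T=o['T_tool_cam']
    R=(Rt@T[:3,:3]).T;c=Rt@T[:3,3]+s['tool_pos'];return dict(mtx=o['mtx'],R=R,t=-R@c)
E
python3 -c "
from h import *
s,o=pickle.load(open('w1.pkl','rb'));w=wcam(s,o)
a=ray(w,(334,236),85);b=ray(w,(331,217),10);print(a,b)
p=[588,-200.7]
print(row(s,p+[52],106.4))"
```

```text
[ 588.24528398 -199.33714305   85.        ] [ 588.25465826 -200.57628326   10.        ]
[-0.32, 0.93, 14.87, -0.05, -0.06, -0.15]
```

play_rows([
  [[-0.3,0.95,2,0,0,-0.1],[-0.3,0.95,6,0,0,-0.1],[-0.3,0.95,10,0,0,-0.1],[-0.3,0.95,13,0,0,-0.1],[-0.3,0.95,14.8,0,0,-0.1]],
])

```text
time: 2.7
tool_pos: [586.0, -196.4, 50.4]
tcp_rot: [-179.8, -0.2, 106.6]
ft_force: [-0.4, -0.8, -0.1]
finger_gap: 85.5
grip_force: 0.0
```

play_rows([
  [[0,0,0,0,0,0],[0,0,0,0,0,0],[0,0,0,0,0,0],[0,0,0,0,0,0],[0,0,0,0,0,0]],
], jaw=0, squeeze=35)

```text
time: 3.2
tool_pos: [589.2, -200.5, 56.1]
tcp_rot: [179.8, 0.1, 106.4]
ft_force: [-0.1, 1.5, 6.9]
finger_gap: 28.6
grip_force: 34.8
```

play_rows([
  [[0,0,0,0,0,0],[0,0,0,0,0,0],[0,0,0,0,0,0],[0,0,0,0,0,0],[0,0,0,0,0,0]],
])

```text
time: 3.7
tool_pos: [589.2, -200.6, 56.1]
tcp_rot: [179.8, 0.1, 106.4]
ft_force: [-0.6, 2.9, 6.5]
finger_gap: 28.5
grip_force: 34.8
```

play_rows([
  [[0,0,-1,0,0,0],[0,0,-4,0,0,0],[0,0,-8,0,0,0],[0,0,-12,0,0,0],[0,0,-12,0,0,0]],
])

```text
time: 4.2
tool_pos: [591.5, -202.1, 182.7]
tcp_rot: [179.4, 0.5, 106.3]
ft_force: [1.1, -0.7, -0.3]
finger_gap: 28.4
grip_force: 34.9
```

play_rows([
  [[0,0,0,0,0,0],[0,0,0,0,0,0]],
])

```text
time: 4.4
tool_pos: [586.9, -200.0, 172.5]
tcp_rot: [-179.9, -0.1, 106.4]
ft_force: [0.1, -0.4, -2.5]
finger_gap: 28.4
grip_force: 34.9
```

```bash
python3 -c "
from h import *
from bench import sensors
s=sensors.sense();print(s['tool_pos'],s['tcp_rot'],s['time'],s['finger_gap'],s['ft_force']);print(row(s,[523.7,164.9,178],106.4))"
```

```text
[ 586.85094573 -200.04347732  172.54439541] [-1.79909350e+02 -7.29239062e-02  1.06350300e+02] 4.4 28.438853994037345 [ 0.12020888 -0.38312694 -2.5165709 ]
[36.8, 4.21, -0.51, -0.09, -0.07, -0.05]
```

play_rows([
  [[36.8,4.2,-0.5,0,0,0],[36.8,4.2,-0.5,0,0,0],[36.8,4.2,-0.5,0,0,0],[36.8,4.2,-0.5,0,0,0],[36.8,4.2,-0.5,0,0,0]],
])

```text
time: 4.9
tool_pos: [542.9, 47.7, 175.0]
tcp_rot: [-179.8, -0.1, 106.3]
ft_force: [0.8, 1.3, -1.1]
finger_gap: 28.4
grip_force: 35.0
```

play_rows([
  [[4,0.5,0,0,0,0],[7,0.8,0,0,0,0],[9,1,0,0,0,0],[10,1.2,0,0,0,0],[10,1.2,0,0,0,0]],
])

```text
time: 5.4
tool_pos: [527.3, 146.0, 175.7]
tcp_rot: [-179.9, -0.0, 106.5]
ft_force: [0.3, 0.8, -1.7]
finger_gap: 28.4
grip_force: 35.0
```

play_rows([
  [[0,0,0,0,0,0],[0,0,0,0,0,0],[0,0,0,0,0,0]],
])

```text
time: 5.7
tool_pos: [528.5, 144.2, 177.0]
tcp_rot: [-180.0, 0.0, 106.3]
ft_force: [1.4, -1.1, -1.2]
finger_gap: 28.8
grip_force: 35.0
```

```bash
python3 -c "
from h import *
from bench import sensors,optics
s=sensors.sense();print(s['tool_pos'],s['tcp_rot'],s['time'],s['finger_gap'],s['ft_force']);print(row(s,[523.7,164.9,80],106.4))
o=optics.snapshot('wrist');cv2.imwrite('pics/w2.png',o['pixels'][:,:,::-1])
pickle.dump((s,o),open('w2.pkl','wb'))"
```

```text
[528.5000719  144.22398444 176.96321665] [-1.79984668e+02  8.64540219e-03  1.06270337e+02] 5.7 28.81723642154967 [ 1.40647782 -1.05018622 -1.1618021 ]
[2.12, 0.12, 9.7, -0.02, 0.01, -0.13]
```

View pics/w2.png

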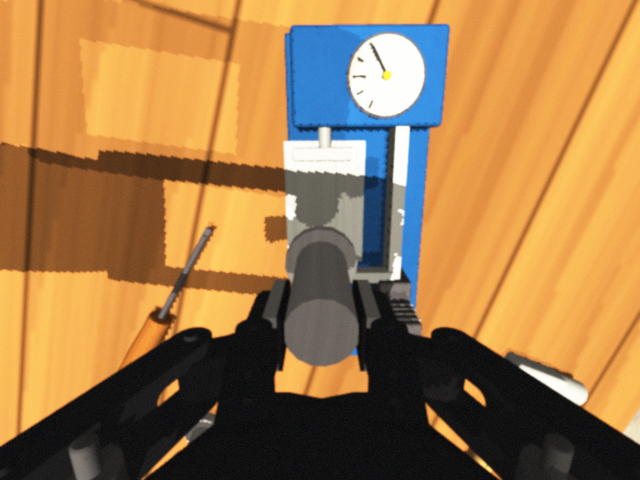

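The shaft hangs upright in the grip. Rest far corners are at (285,141) and (366,141), and feeler block top corners at (292,25), (450,25) and (442,127).

```bash
python3 -c "
from h import *
s,o=pickle.load(open('w2.pkl','rb'));w=wcam(s,o)
F=[((284.5,141),20,-65,45),((366,141),20,5,45),((292,25),50,-55,125),((449.5,25),50,60,125),((442,127),50,60,55)]
G=[f[2:] for f in F];W=[ray(w,f[0],f[1])[:2] for f in F]
th,R,T=rigid(G,W);print(np.degrees(th),T,np.round(np.array(W)-(np.array(G)@R.T+T),1))
print('rest',R@[-30,-5]+T)
b=[R.T@(ray(w,p,50)[:2]-T) for p in [(293,161),(350,161),(388,268)]];print(b)
z=s['tool_pos'][2]-56
a=ray(w,(322,254),z+10);print('flange',a, 'top',ray(w,(323,330),z+85))
"
```

```text
16.402259558511915 [552.75659857 178.06893158] [[ 0.3  0.7]
 [ 0.4  0.5]
 [ 1.7 -0. ]
 [-1.7 -1.5]
 [-0.8  0.3]]
rest [525.38940984 164.80103872]
[array([-55.1384694 ,  30.53733387]), array([-10.40899262,  30.38383988]), array([ 24.06388704, -59.49859988])]
flange [526.70281624 150.82179701 130.96321665] top [528.29709419 146.13584523 205.96321665]
```

play_rows([
  [[2.1,0.15,1,0,0,0],[2.1,0.15,4,0,0,0],[2.1,0.15,7,0,0,0],[2.1,0.15,9,0,0,0],[2.1,0.15,9,0,0,0]],
])

```text
time: 6.25
tool_pos: [521.2, 164.8, 83.5]
tcp_rot: [-179.6, -0.0, 106.3]
ft_force: [-0.9, -0.2, -1.9]
finger_gap: 28.4
grip_force: 35.0
```

play_rows([
  [[0,0,0,0,0,0],[0,0,0,0,0,0],[0,0,0,0,0,0]],
])

```text
time: 6.55
tool_pos: [525.2, 166.0, 89.0]
tcp_rot: [179.8, 0.0, 106.3]
ft_force: [0.4, 0.8, -0.5]
finger_gap: 28.6
grip_force: 35.0
```

play_rows([
  [[0,0,0.2,0,0,0],[0,0,0.4,0,0,0],[0,0,0.6,0,0,0],[0,0,0.8,0,0,0],[0,0,0.9,0,0,0]],
])

```text
time: 7.05
tool_pos: [523.6, 165.8, 77.7]
tcp_rot: [-180.0, -0.0, 106.4]
ft_force: [-0.3, 0.2, -0.4]
finger_gap: 28.3
grip_force: 35.0
```

play_rows([
  [[0,0,0,0,0,0],[0,0,0,0,0,0],[0,0,0,0,0,0],[0,0,0,0,0,0],[0,0,0,0,0,0]],
])

```text
time: 7.55
tool_pos: [523.9, 165.9, 78.2]
tcp_rot: [180.0, 0.0, 106.4]
ft_force: [-0.0, -0.2, -1.5]
finger_gap: 28.3
grip_force: 35.0
```

Still hanging (about -1.5 N), so I creep down to contact.

play_rows([
  [[0,0,0.05,0,0,0],[0,0,0.1,0,0,0],[0,0,0.15,0,0,0],[0,0,0.2,0,0,0],[0,0,0.2,0,0,0]],
])

```text
time: 8.05
tool_pos: [523.8, 165.9, 76.2]
tcp_rot: [-180.0, -0.0, 106.4]
ft_force: [-0.7, 0.3, -1.2]
finger_gap: 28.3
grip_force: 35.4
```

play_rows([
  [[0,0,0.05,0,0,0],[0,0,0.1,0,0,0],[0,0,0.1,0,0,0],[0,0,0.1,0,0,0]],
])

```text
time: 8.45
tool_pos: [524.0, 166.0, 76.1]
tcp_rot: [180.0, -0.0, 106.4]
ft_force: [-4.4, -0.9, 8.5]
finger_gap: 28.6
grip_force: 36.1
```

play_rows([
  [[0,0,0,0,0,0],[0,0,0,0,0,0],[0,0,0,0,0,0],[0,0,0,0,0,0],[0,0,0,0,0,0]],
], jaw=0.9)

```text
time: 8.95
tool_pos: [523.8, 165.8, 75.0]
tcp_rot: [-180.0, 0.0, 106.4]
ft_force: [-0.2, -0.7, 0.5]
finger_gap: 77.0
grip_force: 0.0
```

play_rows([
  [[0,0,-1,0,0,0],[0,0,-3,0,0,0],[0,0,-6,0,0,0],[0,0,-9,0,0,0],[0,0,-10,0,0,0]],
])

```text
time: 9.45
tool_pos: [525.9, 166.3, 179.8]
tcp_rot: [179.6, 0.0, 106.4]
ft_force: [1.2, -0.4, -0.0]
finger_gap: 76.8
grip_force: 0.0
```

play_rows([
  [[-4,0,0,0,0,0],[-8,0,0,0,0,0],[-9,0,0,0,0,0],[-9,0,0,0,0,0],[-9,0,0,0,0,0]],
])

```text
time: 9.95
tool_pos: [548.8, 80.0, 174.7]
tcp_rot: [-180.0, -0.0, 106.3]
ft_force: [0.1, -1.0, -0.3]
finger_gap: 76.8
grip_force: 0.0
```

```bash
python3 -c "
from h import *
from bench import sensors,optics
s=sensors.sense();print(s['tool_pos'],s['tcp_rot'],s['time'],s['finger_gap'],s['ft_force'])
o=optics.snapshot('wrist');cv2.imwrite('pics/w3.png',o['pixels'][:,:,::-1])
pickle.dump((s,o),open('w3.pkl','wb'))"
```

```text
[548.76755386  80.04285475 174.71015185] [-1.79961933e+02 -4.68385357e-02  1.06324615e+02] 9.95 76.78868330302132 [ 0.07560144 -0.98976274 -0.26637566]
```

View pics/w3.png

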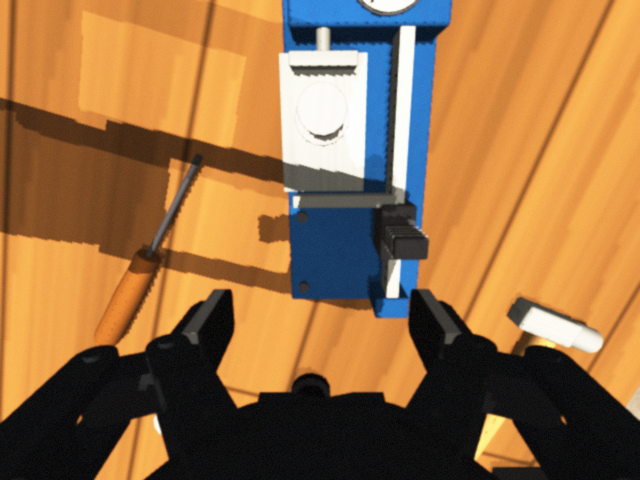

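The shaft stands on the rest with its top disc near (321,108). The tab top is centred near (406,247) and the blade's front edge is at row 193.

```bash
python3 -c "
from h import *
s,o=pickle.load(open('w3.pkl','rb'));w=wcam(s,o)
th=np.radians(16.4);R=np.array([[np.cos(th),-np.sin(th)],[np.sin(th),np.cos(th)]]);T=np.array([551.9,178.1])
f=lambda p,z:(np.round(ray(w,p,z)[:2],1),np.round(R.T@(ray(w,p,z)[:2]-T),1))
print('tab',f((406,247),98),'blade',f((345,193),50),f((301,193),50),'shaft',f((321,108),105),'feeler',f((325,67),50))
# bright/dark edges of tab
g=o['pixels'][225:270,375:440].mean(2);print(np.round(g[::4,::5]).astype(int))
tab=R@[30,-91]+T
print(tab,row(s,list(tab)+[150],16.4),row(s,list(tab)+[70],16.4))
"
```

```text
tab (array([603.8,  97.6]), array([ 27.1, -91.9])) blade (array([557.8, 115.4]), array([-12. , -61.9])) (array([524.1, 105.5]), array([-47.2, -61.8])) shaft (array([523. , 166.4]), array([-31.,  -3.])) feeler (array([516.6, 198.5]), array([-28.1,  29.6]))
[[ 24  23  30  28  30  32  33  44 111 123 146 138 137]
 [ 21  25  38  49  43  45  44  44  55 162 138 140 140]
 [ 22  22  38  60  42  43  41  42  42  46 141 140 141]
 [ 21  23  36  44  36  30  34  37  26  33  88 140 142]
 [ 17  30  34  42  37  56  52  55  53  51  53 134 143]
 [ 24  31  55  40  41  54  55  54  58  48  54 139 138]
 [ 44  34  56  43  44  54  56  53  53  55  52 139 138]
 [ 62  32  53  61  45  52  54  50  57  51  52 140 136]
 [ 56  37  54  67  44  54  50  53  55  51  55 142 134]
 [ 59  39  51 138 175 215 125 124 125 131 138 135 135]
 [ 58  39  43 145 225 206 130 128 133 135 141 137 139]
 [ 61  41  50 142 248 187 129 131 129 143 136 130 145]]
[606.37249181  99.27267202] [0.22, 6.07, 2.47, -0.07, -0.01, 89.92] [0.22, 6.08, 10.47, -0.07, -0.01, 89.92]
```

play_rows([
  [[0,3,0,0,0,8.5],[0.2,6,0,0,0,17],[0.2,6,0,0,0,25.5],[0.2,6,0,0,0,34],[0.2,6,0,0,0,42.5]],
], jaw=0.6)

```text
time: 10.5
tool_pos: [605.8, 100.1, 174.5]
tcp_rot: [-179.9, 0.0, 63.6]
ft_force: [-1.0, 0.6, -1.4]
finger_gap: 51.7
grip_force: 0.0
```

play_rows([
  [[0,0,0,0,0,8.5],[0,0,0,0,0,17],[0,0,0,0,0,25.5],[0,0,0,0,0,34],[0,0,0,0,0,42.5]],
])

```text
time: 11.0
tool_pos: [605.7, 100.1, 174.9]
tcp_rot: [-180.0, 0.0, 21.1]
ft_force: [-0.4, -0.2, -0.8]
finger_gap: 50.9
grip_force: 0.0
```

play_rows([
  [[0,0,0,0,0,5],[0,0,0,0,0,5],[0,0,0,0,0,5]],
])

```text
time: 11.3
tool_pos: [605.8, 99.4, 175.0]
tcp_rot: [-180.0, 0.0, 16.6]
ft_force: [0.2, -0.2, 0.4]
finger_gap: 51.1
grip_force: 0.0
```

```bash
python3 -c "
from h import *
from bench import sensors,optics
s=sensors.sense();print(s['tool_pos'],s['tcp_rot'],s['time'],s['finger_gap'],s['ft_force']);print(row(s,[605.2,98.5,70],16.4))
o=optics.snapshot('wrist');cv2.imwrite('pics/w4.png',o['pixels'][:,:,::-1])
pickle.dump((s,o),open('w4.pkl','wb'))"
```

```text
[605.8378084   99.43641884 174.97246426] [-1.79984474e+02  1.42159626e-02  1.65950432e+01] 11.3 51.13486736818168 [ 0.15514194 -0.19376082  0.38607834]
[-0.09, 0.07, 10.5, -0.02, 0.01, 0.2]
```

View pics/w4.png

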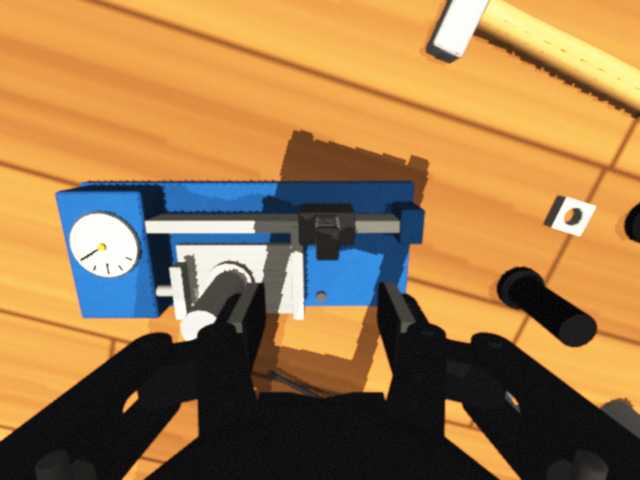

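Tab at (327,238) is centred between the fingers; the shaft stands at (212,310).

play_rows([
  [[-0.1,0,3,0,0,0],[-0.1,0,6,0,0,0],[-0.1,0,8.5,0,0,0],[-0.1,0,10.3,0,0,0],[-0.1,0,10.6,0,0,0]],
])

```text
time: 11.85
tool_pos: [602.8, 98.1, 65.8]
tcp_rot: [-179.9, 0.3, 16.5]
ft_force: [0.7, 0.1, -0.0]
finger_gap: 51.4
grip_force: 0.0
```

play_rows([
  [[0,0,0,0,0,0],[0,0,0,0,0,0],[0,0,0,0,0,0]],
])

```text
time: 12.15
tool_pos: [606.4, 98.2, 70.9]
tcp_rot: [180.0, -0.2, 16.4]
ft_force: [0.0, -0.7, -0.1]
finger_gap: 51.4
grip_force: 0.0
```

play_rows([
  [[0,0,0,0,0,0],[0,0,0,0,0,0],[0,0,0,0,0,0],[0,0,0,0,0,0],[0,0,0,0,0,0]],
], jaw=0, squeeze=40)

```text
time: 12.65
tool_pos: [605.9, 97.4, 70.1]
tcp_rot: [179.9, -0.1, 16.4]
ft_force: [-1.0, -3.6, 4.3]
finger_gap: 15.5
grip_force: 41.9
```

play_rows([
  [[0,-0.4,0,0,0,0],[0,-1.2,0,0,0,0],[0,-2.0,0,0,0,0],[0,-2.8,0,0,0,0],[0,-3.3,0,0,0,0]],
])

```text
time: 13.15
tool_pos: [596.6, 128.6, 70.1]
tcp_rot: [179.9, -0.1, 16.3]
ft_force: [-0.9, -9.8, 6.6]
finger_gap: 14.8
grip_force: 41.9
```

play_rows([
  [[0,-0.2,0,0,0,0],[0,-0.4,0,0,0,0],[0,-0.6,0,0,0,0],[0,-0.8,0,0,0,0],[0,-1.0,0,0,0,0]],
])

```text
time: 13.65
tool_pos: [593.9, 137.8, 70.2]
tcp_rot: [179.9, -0.0, 16.3]
ft_force: [-0.0, -9.1, 6.5]
finger_gap: 14.9
grip_force: 42.0
```

play_rows([
  [[0,-0.2,0,0,0,0],[0,-0.4,0,0,0,0],[0,-0.6,0,0,0,0],[0,-0.8,0,0,0,0],[0,-1.0,0,0,0,0]],
])

```text
time: 14.15
tool_pos: [591.1, 147.1, 70.1]
tcp_rot: [179.8, -0.0, 16.3]
ft_force: [-0.4, -9.5, 7.1]
finger_gap: 15.3
grip_force: 42.0
```

```bash
cat > look.py <<'E'
from h import *
from bench import sensors,optics
import sys
s=sensors.sense();th=np.radians(16.4);R=np.array([[np.cos(th),-np.sin(th)],[np.sin(th),np.cos(th)]]);T=np.array([551.9,178.1])
print('tcp gauge',R.T@(s['tool_pos'][:2]-T),s['tool_pos'],s['time'],s['finger_gap'],s['ft_force'],'gy force',R.T@s['ft_force'][:2])
n=sys.argv[1]
w=optics.snapshot('wrist');t=optics.snapshot('top')
pickle.dump((s,w,t),open(n+'.pkl','wb'))
a=w['pixels'][150:400,0:340];b=t['pixels'][205:275,165:245]
im=np.hstack([cv2.resize(a,(500,368)),cv2.resize(b,(300,263),interpolation=cv2.INTER_CUBIC) if 0 else cv2.copyMakeBorder(cv2.resize(b,(300,263),interpolation=cv2.INTER_CUBIC),0,105,0,0,cv2.BORDER_CONSTANT)])
cv2.imwrite(f'pics/{n}.png',im[:,:,::-1])
E
python3 look.py k1
```

```text
tcp gauge [ 28.82490625 -40.75452646] [591.05882776 147.14207927  70.12072672] 14.15 15.25673933531422 [-0.36838861 -9.45200296  7.08604107] gy force [-3.02209262 -8.96342715]
```

View pics/k1.png

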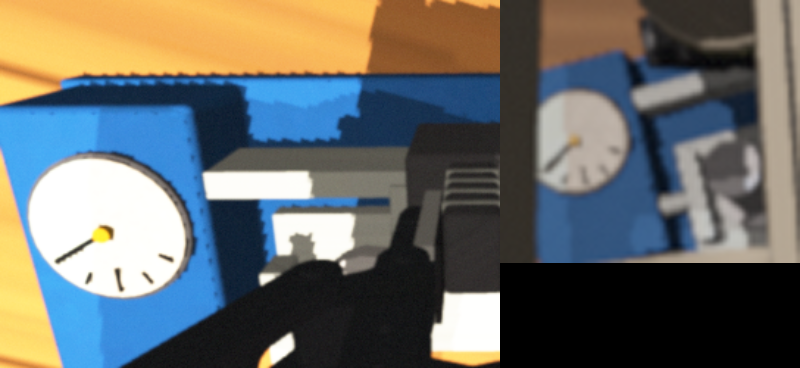

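The needle is still at zero: its tip is at crop (58,262), with the pivot at (102,234). The jaw has nearly reached the shaft and everything is upright. From here I measure the needle numerically.

```bash
cat > needle.py <<'E'
from h import *
from bench import sensors,optics
def needle(s,o):
    w=wcam(s,o);im=o['pixels'];hsv=cv2.cvtColor(im,cv2.COLOR_RGB2HSV)
    th=np.radians(16.4);R=np.array([[np.cos(th),-np.sin(th)],[np.sin(th),np.cos(th)]]);T=np.array([551.9,178.1])
    white=cv2.inRange(hsv,(0,0,140),(179,60,255))
    y=cv2.inRange(hsv,(22,150,120),(35,255,255))
    n,l,st,c=cv2.connectedComponentsWithStats(y)
    best=None
    for i in range(1,n):
        x,yy=map(int,c[i])
        if st[i,4]>8 and white[max(yy-12,0):yy+13,max(x-12,0):x+13].mean()>100: best=c[i]
    p0=R.T@(ray(w,best,52)[:2]-T)
    ys,xs=np.mgrid[0:480,0:640];ys=ys.ravel();xs=xs.ravel()
    k=np.hypot(xs-best[0],ys-best[1])<90;xs,ys=xs[k],ys[k]
    P=np.array([R.T@(ray(w,q,52)[:2]-T)-p0 for q in zip(xs,ys)])
    rr=np.hypot(*P.T);dk=(im[ys,xs].max(1)<100)&(rr>5)&(rr<14)
    a=np.arctan2(*(P[dk].mean(0)[::-1]))
    return best,p0,dk.sum(),((np.degrees(a)%360)-120)/57.3
if __name__=='__main__':
    s=sensors.sense();o=optics.snapshot('wrist')
    print(needle(s,o),s['time'],s['ft_force'],s['finger_gap'])
E
python3 needle.py
```

```text
(array([ 69.13924051, 309.43037975]), array([12.96943408, 94.60592692]), np.int64(29), np.float64(-0.0008079442664996947)) 14.25 [-1.31569578 -8.21752684  6.7934273 ] 15.241436482645065
```

Needle reads 0.00 rad, as expected. I continue slowly.

play_rows([
  [[0,-0.15,0,0,0,0],[0,-0.3,0,0,0,0],[0,-0.45,0,0,0,0],[0,-0.6,0,0,0,0],[0,-0.7,0,0,0,0]],
])

```text
time: 14.8
tool_pos: [589.0, 153.9, 70.1]
tcp_rot: [179.9, -0.0, 16.3]
ft_force: [-0.9, -9.7, 7.0]
finger_gap: 15.2
grip_force: 42.0
```

```bash
python3 needle.py
```

```text
(array([ 81.92592593, 309.41975309]), array([12.96910031, 94.49548891]), np.int64(34), np.float64(-0.0056377249037665)) 14.8 [-0.86171333 -9.72310633  6.97135168] 15.193539692105636
```

play_rows([
  [[0,-0.1,0,0,0,0],[0,-0.2,0,0,0,0],[0,-0.3,0,0,0,0],[0,-0.4,0,0,0,0],[0,-0.4,0,0,0,0]],
])

```text
time: 15.35
tool_pos: [587.9, 157.7, 70.1]
tcp_rot: [179.9, -0.0, 16.3]
ft_force: [-2.0, -9.8, 7.2]
finger_gap: 14.9
grip_force: 42.1
```

```bash
python3 needle.py
```

```text
(array([ 89.92592593, 309.41975309]), array([12.91142949, 94.26615354]), np.int64(33), np.float64(0.01548480617358285)) 15.35 [-2.00307371 -9.80302422  7.21961763] 14.92779648281582
```

play_rows([
  [[0,-0.1,0,0,0,0],[0,-0.2,0,0,0,0],[0,-0.3,0,0,0,0],[0,-0.4,0,0,0,0],[0,-0.4,0,0,0,0]],
])

```text
time: 15.9
tool_pos: [586.9, 161.1, 70.1]
tcp_rot: [179.8, -0.0, 16.3]
ft_force: [-0.8, -11.8, 7.6]
finger_gap: 15.1
grip_force: 42.1
```

```bash
python3 needle.py
```

```text
(array([ 97.12195122, 309.51219512]), array([12.90604363, 93.91342771]), np.int64(50), np.float64(0.7214761886783556)) 15.9 [ -0.79377524 -11.75477539   7.64821376] 15.05504094831176
```

play_rows([
  [[0,-0.1,0,0,0,0],[0,-0.2,0,0,0,0],[0,-0.2,0,0,0,0],[0,-0.2,0,0,0,0]],
])

```text
time: 16.35
tool_pos: [586.3, 162.8, 70.1]
tcp_rot: [179.8, -0.0, 16.3]
ft_force: [-0.3, -12.5, 7.2]
finger_gap: 15.5
grip_force: 42.1
```

```bash
python3 needle.py
```

```text
(array([100.65060241, 309.56626506]), array([12.8551435 , 93.85051384]), np.int64(60), np.float64(1.072984103172538)) 16.35 [ -0.30951332 -12.52456055   7.16593302] 15.459016908827127
```

play_rows([
  [[0,0.05,0,0,0,0],[0,0.1,0,0,0,0],[0,0.1,0,0,0,0]],
])

```text
time: 16.7
tool_pos: [586.4, 162.8, 70.1]
tcp_rot: [179.9, -0.0, 16.3]
ft_force: [-1.7, -8.2, 7.9]
finger_gap: 15.2
grip_force: 42.1
```

play_rows([
  [[0,0.1,0,0,0,0],[0,0.1,0,0,0,0],[0,0.1,0,0,0,0],[0,0.1,0,0,0,0],[0,0.1,0,0,0,0]],
], jaw=0.55)

```text
time: 17.2
tool_pos: [585.9, 163.5, 68.9]
tcp_rot: [-180.0, 0.0, 16.4]
ft_force: [0.4, -0.2, -0.1]
finger_gap: 46.8
grip_force: 0.0
```

```bash
python3 needle.py
```

```text
(array([100.48051948, 309.76623377]), array([12.78915736, 94.20302058]), np.int64(71), np.float64(1.1152528172721237)) 17.2 [ 0.44160299 -0.17890821 -0.1422099 ] 46.75686843374968
```

Released, and the needle holds at about 1.1 rad. I rise clear and take a last look.

play_rows([
  [[0,0,-1,0,0,0],[0,0,-3,0,0,0],[0,0,-6,0,0,0],[0,0,-9,0,0,0],[0,0,-12,0,0,0]],
])

```text
time: 17.75
tool_pos: [586.0, 163.3, 191.1]
tcp_rot: [180.0, -0.0, 16.4]
ft_force: [1.1, -0.3, 0.2]
finger_gap: 47.0
grip_force: 0.0
```

play_rows([
  [[0,0,0,0,0,0],[0,0,0,0,0,0],[0,0,0,0,0,0],[0,0,0,0,0,0],[0,0,0,0,0,0]],
])

```text
time: 18.25
tool_pos: [585.3, 163.2, 187.7]
tcp_rot: [-180.0, 0.1, 16.4]
ft_force: [0.1, 0.1, 0.0]
finger_gap: 46.7
grip_force: 0.0
```

```bash
python3 needle.py; python3 - <<'E'
from h import *
from bench import optics
w=optics.snapshot('wrist')['pixels'];s=optics.snapshot('side')['pixels']
cv2.imwrite('pics/fin.png',np.hstack([cv2.resize(w,(400,300)),cv2.resize(s[180:420,130:450],(400,300))])[:,:,::-1])
E
```

```text
(array([188.59259259, 241.18518519]), array([13.77391307, 92.42520713]), np.int64(14), np.float64(0.9989811676374457)) 18.25 [0.06411351 0.11656388 0.02378882] 46.74260066707225
```

View pics/fin.png

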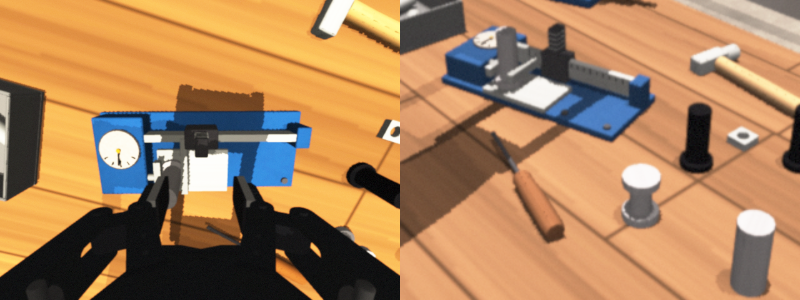

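The needle points at the middle mark (wrist half, near (119,158)). The shaft stands upright between the jaws (right half, near (507,60)), and the spool and bar are untouched.

```bash
python3 -c "
from bench import job
print(job.hand_in())"
```

```text
the job is handed in; nothing more can be done
None
```

The job is handed in: the flanged shaft stands upright on the rest, pinched by the caliper with the needle near mid-dial (about 1.0–1.1 rad), and the arm is clear; no verdict was returned.

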